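# Right the toppled canister and lower the rack lift

### The job

One of the three red canisters on the lift's raised platform has toppled against the front rail: stand it upright again in its gap in the row and let go of it. Then throw the yellow ball weight over towards the robot, wind the crank up a touch so that the pawl swings clear of the ratchet, and with the crank in hand let it turn back slowly until the platform is fully down and the crank can be let go, all three canisters still standing on it. Knock nothing over and leave the other things on the bench where they are.

Things in the scene. Friction and masses are not known exactly. Their poses are not given: they have to be found in the camera images.
- lift: fixed grey hand-cranked lift: base plate 14 mm thick, mast 56 x 40 mm, 275 mm high. Origin: on the bench under the mast's centre; z up; its front faces its own -x, towards the robot; turned by up to 12 degrees. Platform on the mast's +y side; ratchet wheel, pawl and crank on its -y side.
- lift_shaft (a point): point on the crank shaft's axis (which runs along the lift's y), 160 mm above the bench, 135 mm to the -y side of the mast's centre, level with the middle of the crank handle.
- handle (a point): middle of the crank's black handle: a free-spinning sleeve 22 mm thick, 66 mm long, along the lift's y, free all round. It circles the shaft at 80 mm radius; at the start about 60 degrees from straight up to the lift's +x (far) side, 200 mm above the bench. Ignore this frame's axes (it spins).
- crank (a joint): crank angle, rad: about 0 at the start, grows as it turns back (lowering): handle from the far side up over the top and down on the robot's side, 2.38 when the platform is down. Negative = winding up (handle goes lower on the far side, stop at -0.5). The load pulls it back with about 8 N at the handle; let go with the pawl clear, it runs down at once.
- carriage (a joint): how far the platform has come down, m: 0 raised, 0.1 fully down on its stop; 0.042 m per rad of the crank.
- platform (a point): centre of the top of the steel platform, 110 (x) by 285 mm (y), axes as the lift's; 150 mm above the bench raised, 50 mm down. Yellow 8 mm guard rail 44 mm in front of the centre, its middle 32 mm above the platform; 10 mm lip at the back. Canister places: 4 mm behind the centre line, at y = -80, 5 and 90 mm.
- can_fallen: red square canister, body 42 x 42 x 86 mm, black cap 24 mm across up to 102 mm, 0.2 kg. Origin: centre of the underside; z through the cap; flat sides face its x and y. The toppled one, in any of the three places: leans about 40 degrees to the front (its cap towards the robot), its foot's front edge on the platform, its side on the guard rail. Turned upright about that edge it is in line.
- can_b: red square canister, body 42 x 42 x 86 mm, black cap 24 mm across up to 102 mm, 0.2 kg. Origin: centre of the underside; z through the cap; flat sides face its x and y. Standing in the row.
- can_c: red square canister, body 42 x 42 x 86 mm, black cap 24 mm across up to 102 mm, 0.2 kg. Origin: centre of the underside; z through the cap; flat sides face its x and y. Standing in the row.
- pawl (a joint): angle of the brass pawl, rad: 0 in the ratchet's teeth, 0.45 swung clear. Its pivot is 65 mm in front of and 50 mm above the shaft, 55 mm to the -y side of the mast's centre. The load jams it in the tooth; with the ball weight thrown over it swings clear by itself once the crank is wound up by about 0.1 rad.
- weight (a joint): angle of the ball weight against the pawl, rad: 0 = leaning back over the wheel (keeps the pawl in), 0.6 = straight up, 1.25 = thrown over to the front (lifts the pawl once that is unloaded). Past straight up it drops over by itself; forced hard beyond 1.25 it tears the pawl out under load.
- ball (a point): centre of the yellow ball, 30 mm across, on an 8 mm rod 65 mm from the pawl's pivot; swings in the lift's x-z plane. At the start 37 mm to the lift's +x side of straight up, 264 mm above the bench; under 2 N pushes it towards the lift's -x (front).
- screwdriver: bystander: a screwdriver with red handle lying on the bench. Origin under its middle.
- flange: bystander: a round aluminium flange, 100 mm across and 34 mm high.
- fitting: bystander: a steel and brass pipe fitting 36 mm across, 68 mm high, standing in front of the lift's base. Origin under its middle.
- bracket: bystander: an aluminium bearing bracket, 60 x 50 x 58 mm, behind the lift.
- carton: bystander: a cardboard box, 90 x 60 x 45 mm, behind the lift.
- spanner: bystander: a steel spanner lying on the bench.
- grease_jar: bystander: a yellow jar, 60 mm across and 70 mm high.
Mind the look-alikes: they are no part of the job. What is shaped like the can_fallen but orange is not meant. What is shaped like the can_b but purple is not meant.

How it is judged (in metres and radians):
On the way, in this order (a step that is already met when the one before it is completed fails the run):
1. the toppled canister stands upright and free on the raised platform (angle between can_fallen's own z axis and vertical below 0.12 rad and x of can_fallen in the frame of platform between -0.035 and 0.05 m and y of can_fallen in the frame of platform between -0.14 and 0.14 m and z of can_fallen in the frame of platform between -0.008 and 0.008 m and contact force between the fingers and can_fallen below 0.3 N and value of joint carriage below 0.02 m), for 0.3 s.
2. the ball weight is thrown over to the front (value of joint weight above 1 rad and value of joint carriage below 0.02 m), for 0.2 s.
3. the crank has been wound up and the pawl has swung clear, the platform still up (value of joint pawl above 0.3 rad and value of joint carriage below 0.02 m), for 0.1 s.
At the end, for the whole second after the job is handed in: Platform down (carriage joint over 0.097 m) and at rest, pawl clear (over 0.3 rad), its weight thrown over (over 1.0 rad); all three canisters at rest, upright within 0.12 rad, undersides within 8 mm of the platform top, middles 35 mm before to 50 mm behind and within 140 mm along its centre (value of joint carriage above 0.097 m and velocity of joint carriage below 0.005 m/s and value of joint pawl above 0.3 rad and value of joint weight above 1 rad and angle between each of can_fallen, can_b, can_c's own z axis and vertical below 0.12 rad and x of can_fallen in the frame of platform between -0.035 and 0.05 m and y of can_fallen in the frame of platform between -0.14 and 0.14 m and z of can_fallen in the frame of platform between -0.008 and 0.008 m and linear speed of each of can_fallen, can_b, can_c below 0.02 m/s and x of can_b in the frame of platform between -0.035 and 0.05 m and y of can_b in the frame of platform between -0.14 and 0.14 m and z of can_b in the frame of platform between -0.008 and 0.008 m and x of can_c in the frame of platform between -0.035 and 0.05 m and y of can_c in the frame of platform between -0.14 and 0.14 m and z of can_c in the frame of platform between -0.008 and 0.008 m); the robot touches nothing.
It fails at once if the platform comes down faster than 0.09 m/s (velocity of joint carriage above 0.09 m/s).
It fails at once if a standing canister is knocked over (tilted beyond 0.4 rad) (angle between any of can_b, can_c's own z axis and vertical above 0.4 rad).
It fails at once if another thing on the bench is moved by more than 40 mm (distance of any of screwdriver, flange, fitting, bracket, carton, spanner, grease_jar from where it was at the start of the episode above 0.04 m).
It also fails if it takes over 67 s, if anything falls off the work surface, if the arm or the gripper's body presses on something with over 40 N, if the wrist force passes 120 N, or if a joint passes its speed limit or range.

### The arm

A 7-joint arm with a two-finger parallel gripper is mounted at the origin on the work surface. World frame = base frame: x ahead of the robot, y to its left, z up, the work surface at z = 0. Lengths are in mm, angles in rad, forces in N, time in s.
With the tool pointing down it reaches from about 425 to 825 mm from the base axis. Payload 3.6 kg.
Tool frame: the origin (TCP) lies midway between the tips of the shut fingers; the grasp point (between the pads) lies 19 mm behind it (grip_point_offset is the distance from the TCP to the grasp point, in mm); z points along the fingers, y is the line along which they close (so a half turn about z gives the same grasp; the last joint's range is limited). The gripper opens to 93 mm and grips with 3 to 60 N. Pads are 15 mm wide; open, the fingers measure 128 mm over their backs; the gripper's body (75 mm by 188 mm) begins 65 mm behind the grasp point.
Start: joints at [1.288, 0.615, -0.013, 1.423, 0.008, 1.103, -0.04], TCP at [165.105, -628.651, 218.64] pointing down, gripper open.
Joint ranges: [-3.12, 3.12], [-0.3, 2.06], [-1.34, 1.32], [0.26, 2.42], [-1.36, 4.5], [0.01, 1.98], [-2.84, 2.84]. Speed limits (rad/s): [2.79, 2.79, 3.14, 3.14, 3.14, 3.14, 3.14].

### API

Orientations are given as a 3x3 rotation matrix whose columns are the frame's x, y, z axes.
In Python, from plant import observe, snapshot, close_job, grip_point_offset gives the robot as it stands. The module is installed in compiled form; this text tells all that it offers.
- The arm moves only by the tool drive_tool, never from a script. Its argument "deltas" is a list that holds one entry, the list of rows, each a list of 4 numbers: the shift along the tool's x, y, z in cm, then the turn about the tool's z in degrees. A call has 1 to 5 rows; each row shifts and turns the commanded pose from where the row before left it, along the tool's axes as they then stand; what a row does not reach is not made up. A row lasts 1/12 s, in which the tool goes at most 41.7 mm and 7.16 degrees, less where a joint would pass 70% of its speed; a pose out of reach is approached as far as the arm can. A call is refused whole if a number of a shift passes 4.17 or a number of a turn 7.16, either way. A call with a gripper value outside its range is refused whole. "grip" is the finger opening in cm, from 0 to 9.3, set as the call begins (left out, the last holds). The fingers move at their own pace and stop on an object; the grip force is fixed at half the most. Time passes only in rows, so rows that do not move let the fingers close. It gives the time, the measured TCP pose, the force, the opening and the grip force at its end, in the units of the state.
- observe(): the state, without advancing time (a new reading comes with each control period).
- snapshot(name): name is "scene" or "side" or "wrist"; returns a dict with "image" (480x640x3 uint8, blue, green, red), "vfov" (degrees; the focal length in pixels is half the picture's height over the tangent of half this angle, whatever the lens; pixels are square), "cx", "cy" (the principal point, pixels), "D" ([k1, k2, p1, p2, k3] as OpenCV has them; the pictures are not rectified), "pose" (4x4, takes a point from camera to world coordinates). Camera axes: x right, y up, looking along -z (the intrinsics and any distortion apply to the point x, -y, -z); pixel columns grow to the right and rows downward; lengths in mm; the calibration is good to about 2 mm. A picture is of the moment at which its call begins. There is no depth.
- close_job(): hands the job in; it is judged then, once.
The state is a dict: "clock": time; "joint_pos": joint angles; "joint_velocities": joint speeds; "tau": joint torques, N m; "tool_pos": TCP position; "ee_rot": TCP orientation; "ft_force": force on the tool from outside, world axes, zero at the start; "moment": the same for the moment, N m; "grip_width": finger opening in mm; "gripper_force": force on a finger pad.
Only numpy, scipy, OpenCV 4.12 (cv2) and the standard library are available. Lean on these libraries where they do the work, as an engineer would, in place of code of your own. Each camera call takes 0.05 s, during which the arm holds its last target. There are 200 camera calls.

## Working session

There is one attempt and no reset: what is moved stays moved. The work goes in short steps, Python scripts to look and compute and a tool call to move; the robot and the scene stay as the last step left them, time stands still between calls to the robot, and variables do not carry over. Pictures are saved under pics/ and viewed, at most 10 in all, crops included, and the job is handed in when it is done.

Besides the shell and the picture viewer there is one more tool, called as name(argument=value, ...) on one line, values as JSON. drive_tool: Moves the arm, as the interface text tells. Its arguments: {"type":"object","properties":{"deltas":{"type":"array","items":{"type":"array","items":{"type":"array","items":{"type":"number"}}}},"grip":{"type":"number"}},"required":["deltas"]}

```bash
mkdir -p pics; ls
python3 - <<'E'
from plant import *
import cv2,numpy as np
s=observe();print(s['clock'],s['tool_pos'],np.round(s['ee_rot'],3).tolist(),grip_point_offset)
for n in('scene','side'):
    d=snapshot(n);cv2.imwrite(f'pics/{n}0.png',d['image']);print(n,d['vfov'],d['cx'],d['cy'],d['D'],np.round(d['pose'],3).tolist())
    np.savez(f'pics/{n}0.npz',**d)
E
```

```text
pics
0.0 [ 164.86884993 -627.93649921  217.46503224] [[0.967, 0.254, -0.001], [0.254, -0.967, 0.002], [-0.0, -0.003, -1.0]] 18.8
scene 54.478869919228806 321.97813490499357 235.12549175658583 [-0.00613852  0.          0.          0.          0.        ] [[0.045, -0.777, 0.628, 1144.663], [0.999, 0.025, -0.041, -17.226], [0.016, 0.629, 0.777, 907.2], [0.0, 0.0, 0.0, 1.0]]
side 57.2914191989541 321.0845899249628 242.1150093182328 [-0.0294249  0.         0.         0.         0.       ] [[-0.978, 0.15, -0.145, 421.702], [-0.207, -0.626, 0.752, 725.993], [0.022, 0.765, 0.643, 803.25], [0.0, 0.0, 0.0, 1.0]]
```

View pics/scene0.png

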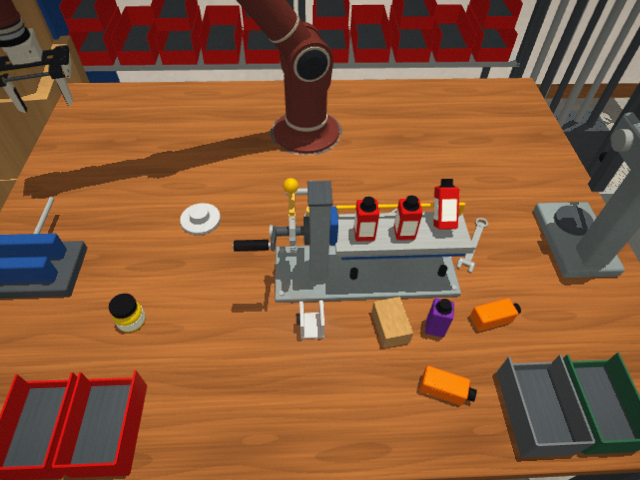

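View pics/side0.png

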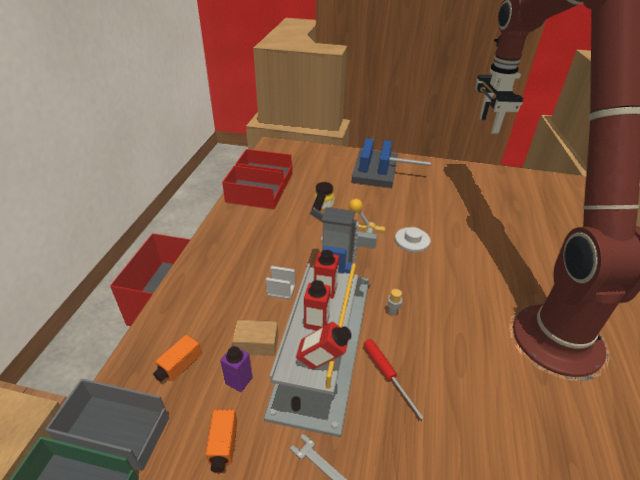

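The scene camera looks back towards the robot. Candidates for the toppled canister:
- Red, leaning: scene (446,207), side (325,346).
- Red, standing: scene (367,218) and (408,217).
- Orange look-alikes: scene (495,315) and (447,386).
- Purple look-alike: scene (440,318).

I choose the leaning red one, at the +y end, and check it in a crop.

Run:
```python
import cv2,numpy as np
a=cv2.imread('pics/scene0.png')[165:310,225:495];b=cv2.imread('pics/side0.png')[175:435,250:410]
a=cv2.resize(a,(540,290),interpolation=cv2.INTER_CUBIC)
b=cv2.resize(b,None,fx=2.25,fy=2.25,interpolation=cv2.INTER_CUBIC)
a2=cv2.resize(cv2.imread('pics/scene0.png')[170:260,230:350],None,fx=3.3,fy=3.3,interpolation=cv2.INTER_CUBIC)
c=np.zeros((600,800,3),np.uint8);c[:290,:436]=a[:,:436];c[295:295+a2.shape[0],:a2.shape[1]]=a2;c[:585,440:800]=b
cv2.imwrite('pics/crop.png',c)
```

```text
(no output)
```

View pics/crop.png

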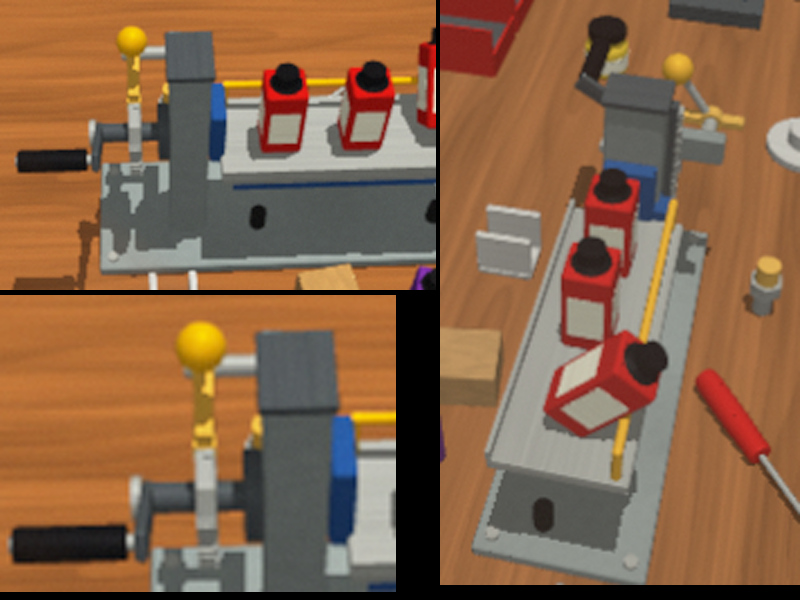

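The crop confirms it: the leaning red canister is at the +y end, and the other two places are filled by standing ones. The ball is at scene (291,185.5) and side (356,206), and the handle's middle is at scene (251,245.5). Next I fit the lift's pose.

```bash
cat > h.py <<'E'
import numpy as np,cv2
from scipy.optimize import least_squares
def proj(d,P):
    T=np.linalg.inv(d['pose']);p=(np.atleast_2d(P)@T[:3,:3].T+T[:3,3])*[1,-1,-1]
    f=240/np.tan(np.radians(float(d['vfov']))/2)
    K=np.array([[f,0,float(d['cx'])],[0,f,float(d['cy'])],[0,0,1]])
    return cv2.projectPoints(p,np.zeros(3),np.zeros(3),K,np.asarray(d['D']))[0][:,0]
def L2W(q,P):
    c,s=np.cos(q[2]),np.sin(q[2]);P=np.atleast_2d(P)
    return np.c_[q[0]+c*P[:,0]-s*P[:,1],q[1]+s*P[:,0]+c*P[:,1],P[:,2]]
E
python3 - <<'E'
from h import *
sc=np.load('pics/scene0.npz');si=np.load('pics/side0.npz')
def M(q):return np.array([[-28,-55,264],[69,-135,200],[-28,-20,275],[-28,20,275],[28,-20,275],[28,20,275],[q[3]+4,q[4]-80,252],[q[3]+4,q[4]+5,252]],float)
def M2(q):return M(q)[[0,4,5,2,3,6,7]]
u=np.array([[290.9,185.5],[251.2,245.5],[309.1,181.5],[330.6,180.9],[307.9,204.5],[332.1,203.9],[369,201],[411.5,200]])
v=np.array([[355.8,205.7],[326.7,209.2],[322.4,220.3],[354.4,211.4],[354,222.1],[326.9,255],[318,285.7]])
v[[1,2,3,4]]=[[326.7,209.2],[322.4,220.3],[354.4,211.4],[354,222.1]]
for sw in(0,1):
    def f(q):return np.r_[(proj(sc,L2W(q,M(q)))-u).ravel(),(proj(si,L2W(q,M2(q)))-v).ravel()]
    r=least_squares(f,[650,0,0,0,180],x_scale=[10,10,.1,10,10],loss='soft_l1')
    print(r.x,r.cost);print(np.round(f(r.x).reshape(-1,2),1).tolist());break
q=r.x;np.save('q.npy',q)
for n,p in dict(ball=[-28,-55,264],handle=[69,-135,200],shaft=[0,-135,160],plat=[q[3],q[4],150],place=[q[3]+4,q[4]+90,150]).items():print(n,L2W(q,p).round(1))
E
```

```text
[5.25213248e+02 1.78298127e+01 8.79161556e-03 5.21667044e-01
 1.74577239e+02] 17.645725589187155
[[0.2, -0.7], [-0.2, 0.3], [0.0, -1.3], [-0.8, -1.2], [2.3, -3.0], [-0.3, -3.0], [0.0, -1.9], [1.0, -2.1], [-0.7, 0.3], [-0.5, -1.6], [-0.0, -1.3], [-1.3, -0.1], [-3.8, 0.8], [-0.4, -1.4], [-0.7, -0.7]]
ball [[497.7 -37.4 264. ]]
handle [[ 595.4 -116.6  200. ]]
shaft [[ 526.4 -117.2  160. ]]
plat [[524.2 192.4 150. ]]
place [[527.4 282.4 150. ]]
```

The leaning canister is in the +y place and the lift is turned by only about 0.5°. First I turn the tool so that it closes along the lift's x, rising as it turns.

drive_tool(deltas=[[[0,0,-2.5,-7.1],[0,0,-2.5,-7.1],[0,0,-2.5,-7.1],[0,0,-2.5,-7.1],[0,0,-2.5,-7.1]]], grip=9.3)

```text
clock: 0.52
tool_pos: [164.9, -628.2, 344.3]
ee_rot: [[0.635, 0.772, -0.0], [0.772, -0.635, 0.001], [0.001, -0.001, -1.0]]
ft_force: [-0.6, -1.0, -0.8]
grip_width: 93.0
gripper_force: 0.0
```

drive_tool(deltas=[[[0,0,-0.5,-7.1],[0,0,0,-7.1],[0,0,0,-7.1],[0,0,0,-7.1],[0,0,0,-7.1]]])

```text
clock: 0.93
tool_pos: [164.9, -628.4, 348.0]
ee_rot: [[0.069, 0.998, -0.001], [0.998, -0.069, 0.001], [0.001, -0.001, -1.0]]
ft_force: [-0.2, 0.2, 0.1]
grip_width: 93.3
gripper_force: 0.0
```

drive_tool(deltas=[[[0,0,0,-4.5],[2.9,2.9,0,0],[2.9,2.9,0,0],[2.9,2.9,0,0],[2.9,2.9,0,0]]])

```text
clock: 1.35
tool_pos: [281.3, -510.6, 348.0]
ee_rot: [[-0.003, 1.0, -0.0], [1.0, 0.003, 0.001], [0.001, -0.0, -1.0]]
ft_force: [0.7, -0.5, -0.9]
grip_width: 93.1
gripper_force: 0.0
```

drive_tool(deltas=[[[2.9,2.9,0,0],[2.9,2.9,0,0],[2.9,2.9,0,0],[2.9,2.9,0,0],[2.9,2.9,0,0]]])

```text
clock: 1.77
tool_pos: [425.8, -365.0, 348.3]
ee_rot: [[-0.003, 1.0, -0.001], [1.0, 0.003, 0.0], [0.0, -0.001, -1.0]]
ft_force: [0.4, -0.7, 0.9]
grip_width: 92.8
gripper_force: 0.0
```

drive_tool(deltas=[[[2.9,2.9,0,0],[2.9,2.9,0,0],[4,0,0,0],[4,0,0,0],[4,0,0,0]]])

```text
clock: 2.18
tool_pos: [482.3, -186.4, 347.8]
ee_rot: [[-0.004, 1.0, -0.001], [1.0, 0.004, 0.001], [0.001, -0.001, -1.0]]
ft_force: [0.5, 0.5, 0.7]
grip_width: 92.9
gripper_force: 0.0
```

drive_tool(deltas=[[[4,0,0,0],[4,0,0,0],[4,0,0,0],[4,0,0,0],[4,0,0,0]]])

```text
clock: 2.6
tool_pos: [481.0, 13.2, 348.5]
ee_rot: [[-0.003, 1.0, -0.001], [1.0, 0.003, -0.0], [-0.0, -0.001, -1.0]]
ft_force: [1.1, 0.2, 0.6]
grip_width: 93.3
gripper_force: 0.0
```

drive_tool(deltas=[[[4,0,0,0],[4,0,0,0],[4,0,0,0],[4,0,0,0],[2,0,0,0]]])

```text
clock: 3.02
tool_pos: [479.1, 197.2, 348.6]
ee_rot: [[-0.011, 1.0, -0.001], [1.0, 0.011, 0.003], [0.003, -0.001, -1.0]]
ft_force: [0.2, 0.6, -0.6]
grip_width: 92.9
gripper_force: 0.0
```

drive_tool(deltas=[[[4,0.5,0,0],[4,0.5,0,0],[0.5,0.2,0,0],[0,0,0,0]]])

```text
clock: 3.35
tool_pos: [491.5, 279.6, 347.7]
ee_rot: [[-0.01, 1.0, -0.002], [1.0, 0.01, 0.001], [0.001, -0.002, -1.0]]
ft_force: [0.6, 0.2, 0.5]
grip_width: 93.0
gripper_force: 0.0
```

Run:
```python
from plant import *
import cv2,numpy as np
a=snapshot('scene')['image'][120:300,330:510];b=snapshot('wrist')['image']
c=np.zeros((480,800,3),np.uint8);c[:320,:320]=cv2.resize(a,(320,320));c[:360,320:]=cv2.resize(b,(480,360))
cv2.imwrite('pics/w1.png',c);print(observe()['tool_pos'])
```

```text
[492.84450573 275.32711056 348.04781109]
```

View pics/w1.png

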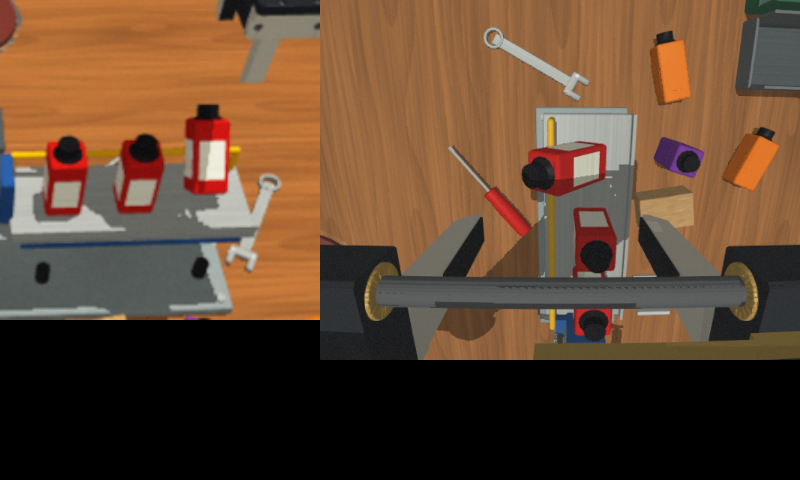

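The wrist picture shows the toppled can with its cap at crop (538,173), between the finger lines. I compare that with the projection from the fitted model.

Run:
```python
from plant import *
from h import *
q=np.load('q.npy');d=snapshot('wrist');s=np.load('pics/scene0.npz')
P=L2W(q,[[q[3]-66.5,q[4]+90,241.5],[q[3]+4,q[4]+5,252],[q[3]+4,q[4]-80,252]])
for D in(d,s):print(proj(D,P).round(1))
o=observe();t=o['tool_pos'];print(t,P.round(1),d['pose'].round(2).tolist())
print(proj(d,[t+[48,0,0],t-[48,0,0]]))
```

```text
[[268.4 233.2]
 [367.9 348.3]
 [364.8 441.5]]
[[446.4 175.4]
 [412.5 197.9]
 [369.  199.1]]
[493.15894719 274.55449979 348.29802457] [[456.9 281.8 241.5]
 [528.2 197.4 252. ]
 [528.9 112.4 252. ]] [[1.0, -0.0, -0.0, 493.75], [0.0, 0.96, 0.28, 353.95], [-0.0, -0.28, 0.96, 514.02], [0.0, 0.0, 0.0, 1.0]]
[[426.27129061 309.70649175]
 [213.27613671 309.40459949]]
```

The fit agrees. The tilt is nearer 35°, which matches the rail geometry. Next the tool goes down astride the can: front finger above the rail, back finger behind the can.

drive_tool(deltas=[[[0.7,0,3.5,0],[0,0,3.5,0],[0,0,3.5,0],[0,0,2.3,0],[0,0,2,0]]])

```text
clock: 3.92
tool_pos: [492.8, 279.9, 198.7]
ee_rot: [[0.0, 1.0, -0.002], [1.0, -0.0, -0.003], [-0.003, -0.002, -1.0]]
ft_force: [-0.4, 0.9, -0.3]
grip_width: 93.1
gripper_force: 0.0
```

drive_tool(deltas=[[[0,0.6,0,0],[0,0.6,0,0],[0,0.5,0,0]]])

```text
clock: 4.17
tool_pos: [511.8, 282.9, 202.4]
ee_rot: [[-0.001, 1.0, 0.003], [1.0, 0.001, 0.001], [0.001, 0.003, -1.0]]
ft_force: [0.0, -0.5, 0.0]
grip_width: 92.8
gripper_force: 0.1
```

drive_tool(deltas=[[[0,0.1,0,0],[0,0.1,0,0],[0,0.1,0,0],[0,0,0,0]]], grip=6.4)

```text
clock: 4.5
tool_pos: [513.1, 283.9, 201.4]
ee_rot: [[-0.004, 1.0, 0.001], [1.0, 0.004, 0.001], [0.001, 0.001, -1.0]]
ft_force: [-0.4, -0.7, -0.3]
grip_width: 71.1
gripper_force: 0.0
```

drive_tool(deltas=[[[0,0.3,0,0],[0,0.3,0,0],[0,0.3,0,0],[0,0.3,0,0],[0,0,0,0]]], grip=5.2)

```text
clock: 4.92
tool_pos: [525.8, 283.6, 200.6]
ee_rot: [[-0.003, 1.0, 0.001], [1.0, 0.003, 0.0], [0.0, 0.001, -1.0]]
ft_force: [1.9, 0.5, 0.1]
grip_width: 52.0
gripper_force: 0.6
```

Run:
```python
from plant import *
import cv2,numpy as np
a=snapshot('scene')['image'][120:300,330:510];b=snapshot('side')['image'][220:420,240:440]
c=np.hstack([cv2.resize(a,(400,400)),cv2.resize(b,(400,400))])
cv2.imwrite('pics/w2.png',c);o=observe();print(o['tool_pos'],o['grip_width'],o['gripper_force'])
```

```text
[525.43753088 283.72532955 200.87758237] 52.0867942271384 0.7024422101676464
```

View pics/w2.png

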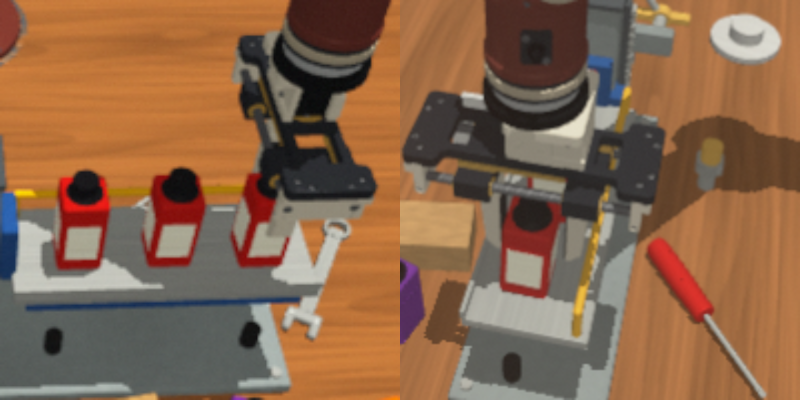

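The can stands upright between the fingers. I square it gently, then release.

drive_tool(deltas=[[[0,0.1,0,0],[0,0.1,0,0],[0,0,0,0],[0,0,0,0],[0,0,0,0]]], grip=4.4)

```text
clock: 5.43
tool_pos: [527.6, 283.9, 201.3]
ee_rot: [[-0.003, 1.0, 0.002], [1.0, 0.003, 0.001], [0.001, 0.002, -1.0]]
ft_force: [3.9, 0.4, 3.3]
grip_width: 44.2
gripper_force: 5.4
```

drive_tool(deltas=[[[0,0,0,0],[0,0,0,0],[0,0,0,0],[0,0,0,0]]], grip=6.2)

```text
clock: 5.77
tool_pos: [525.1, 283.6, 199.9]
ee_rot: [[-0.005, 1.0, -0.003], [1.0, 0.005, -0.001], [-0.001, -0.003, -1.0]]
ft_force: [-0.0, -0.1, -0.3]
grip_width: 61.7
gripper_force: 0.0
```

drive_tool(deltas=[[[0,0,-2,0],[0,0,-3,0],[0,0,-4,0],[0,0,-4,0],[0,0,-3.5,0]]])

```text
clock: 6.18
tool_pos: [525.6, 283.9, 367.8]
ee_rot: [[-0.005, 1.0, -0.001], [1.0, 0.005, 0.001], [0.001, -0.001, -1.0]]
ft_force: [0.8, 0.1, -0.1]
grip_width: 61.7
gripper_force: 0.0
```

Run:
```python
from plant import *
import cv2,numpy as np
a=snapshot('scene')['image'][120:300,330:510];b=snapshot('side')['image'][220:420,240:440]
c=np.hstack([cv2.resize(a,(400,400)),cv2.resize(b,(400,400))])
cv2.imwrite('pics/w3.png',c);o=observe();print(o['tool_pos'],o['grip_width'],o['gripper_force'])
```

```text
[527.42127058 286.39656138 372.18825287] 62.030296550795995 0.0
```

View pics/w3.png

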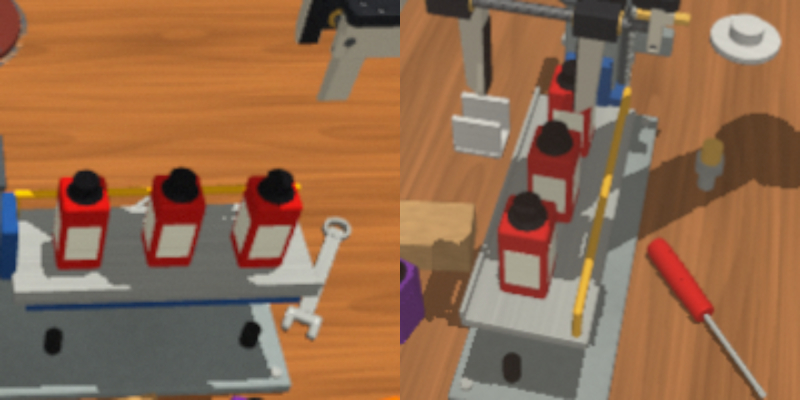

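All three cans stand. Next is the ball, pushed from its far side with shut fingers.

drive_tool(deltas=[[[-4.05,0.3,0,0],[-4.05,0.3,0,0],[-4.05,0.3,0,0],[-4.05,0.3,0,0],[-4.05,0.2,0,0]]], grip=0)

```text
clock: 6.7
tool_pos: [540.3, 79.5, 364.4]
ee_rot: [[-0.005, 1.0, -0.003], [1.0, 0.005, -0.0], [-0.0, -0.003, -1.0]]
ft_force: [0.7, -0.3, -0.1]
grip_width: 32.9
gripper_force: 0.0
```

drive_tool(deltas=[[[-4.05,0,0,0],[-4.05,0,0,0],[-4,0,0,0],[0,0,0,0]]])

```text
clock: 7.03
tool_pos: [540.9, -51.4, 363.5]
ee_rot: [[0.013, 1.0, -0.005], [1.0, -0.013, -0.007], [-0.007, -0.005, -1.0]]
ft_force: [0.5, -1.3, -0.0]
grip_width: 6.5
gripper_force: 0.0
```

drive_tool(deltas=[[[0,0,0,0]]])

```text
clock: 7.12
tool_pos: [540.9, -42.9, 364.1]
ee_rot: [[0.003, 1.0, -0.004], [1.0, -0.003, -0.0], [-0.0, -0.004, -1.0]]
ft_force: [-0.1, 0.9, 0.5]
grip_width: 1.8
gripper_force: 0.0
```

drive_tool(deltas=[[[0.4,0,3.5,0],[0,0,3.5,0],[0,0,3,0],[0,0,1.1,0],[0,0,0,0]]])

```text
clock: 7.53
tool_pos: [538.8, -33.6, 250.9]
ee_rot: [[-0.008, 1.0, -0.009], [1.0, 0.008, 0.002], [0.002, -0.009, -1.0]]
ft_force: [0.1, -0.2, -0.3]
grip_width: 0.3
gripper_force: 0.0
```

drive_tool(deltas=[[[0,-1,0,0],[0,-1,0,0],[0,-1,0,0],[0,-0.8,0,0],[0,0,0,0]]])

```text
clock: 7.95
tool_pos: [503.3, -34.1, 256.3]
ee_rot: [[-0.006, 1.0, 0.001], [1.0, 0.006, 0.0], [0.0, 0.001, -1.0]]
ft_force: [0.0, 0.3, -0.6]
grip_width: 0.9
gripper_force: 0.0
```

Run:
```python
from plant import *
import cv2,numpy as np
a=snapshot('scene')['image'][140:300,220:380];b=snapshot('side')['image'][120:320,260:460]
c=np.hstack([cv2.resize(a,(400,400)),cv2.resize(b,(400,400))])
cv2.imwrite('pics/w4.png',c);o=observe();print(o['tool_pos'],o['ft_force'])
```

```text
[503.61205283 -34.88832935 255.11306169] [0.17029204 0.86691692 0.44117384]
```

View pics/w4.png

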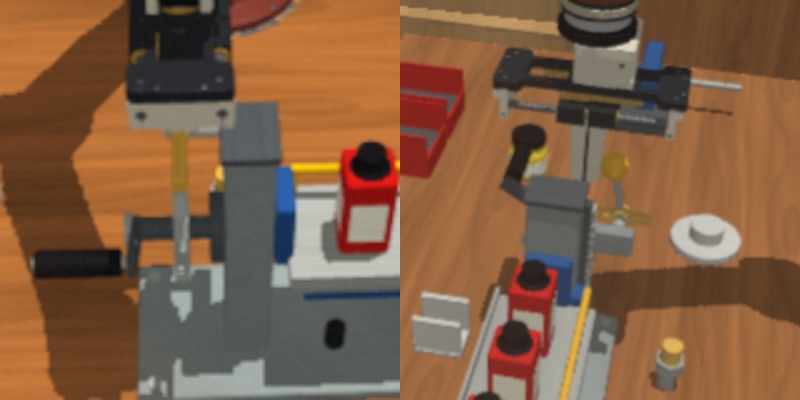

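The fingers have brought the ball almost upright (side crop (615,167)). I push a little more, until it drops over.

drive_tool(deltas=[[[0,-0.8,0,0],[0,-0.8,0,0],[0,-0.7,0,0],[0,0,0,0],[0,0,0,0]]])

```text
clock: 8.47
tool_pos: [480.1, -36.1, 254.6]
ee_rot: [[-0.004, 1.0, -0.001], [1.0, 0.004, -0.0], [-0.0, -0.001, -1.0]]
ft_force: [0.0, -0.0, -0.4]
grip_width: 0.7
gripper_force: 0.0
```

drive_tool(deltas=[[[0,0.5,-1,0],[0,1,-3,0],[0,1,-4,0],[-4,1,0,0],[-3,1,0,0]]], grip=6)

```text
clock: 8.88
tool_pos: [528.3, -106.2, 337.7]
ee_rot: [[-0.007, 1.0, 0.007], [1.0, 0.007, -0.002], [-0.002, 0.007, -1.0]]
ft_force: [-0.5, -1.0, -0.7]
grip_width: 29.6
gripper_force: 0.0
```

Run:
```python
from plant import *
import cv2,numpy as np
s=snapshot('scene');t=snapshot('side')
np.savez('pics/sc1.npz',**s)
a=s['image'][140:300,220:380];b=t['image'][160:280,280:400]
c=np.hstack([cv2.resize(a,(400,400)),cv2.resize(b,(400,400))])
cv2.imwrite('pics/w5.png',c);o=observe();print(o['tool_pos'],o['ft_force'])
```

```text
[ 527.14504072 -113.24691872  333.92042505] [-0.79523471 -0.31793058 -0.67548788]
```

View pics/w5.png

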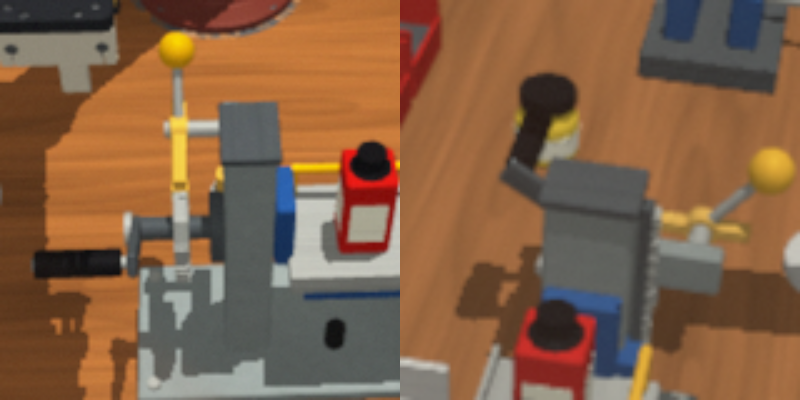

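The ball is over to the front (side crop (771,170)) and the platform is still up. Next is the handle at (595,-117,200), gripped from above.

drive_tool(deltas=[[[-0.6,3.5,0,0],[0,3.3,0,0],[0,0,0,0],[0,0,0,0]]])

```text
clock: 9.32
tool_pos: [594.7, -110.7, 333.0]
ee_rot: [[-0.005, 1.0, -0.002], [1.0, 0.005, 0.002], [0.002, -0.002, -1.0]]
ft_force: [-0.4, 0.8, -0.8]
grip_width: 59.1
gripper_force: 0.0
```

drive_tool(deltas=[[[0,0,4,0],[0,0,4,0],[0,0,3,0],[0,0,1,0],[0,0,0,0]]])

```text
clock: 9.73
tool_pos: [591.7, -111.5, 212.5]
ee_rot: [[-0.004, 1.0, -0.006], [1.0, 0.004, 0.001], [0.001, -0.006, -1.0]]
ft_force: [-0.8, -0.1, 0.9]
grip_width: 60.2
gripper_force: 0.0
```

drive_tool(deltas=[[[-0.8,0.3,1.5,0],[0,0,1.5,0],[0,0,0.1,0],[0,0,0,0]]])

```text
clock: 10.07
tool_pos: [597.8, -119.3, 185.4]
ee_rot: [[-0.004, 1.0, 0.002], [1.0, 0.004, 0.0], [0.0, 0.002, -1.0]]
ft_force: [0.4, 0.3, -0.1]
grip_width: 60.0
gripper_force: 0.0
```

drive_tool(deltas=[[[0,0,0,0],[0,0,0,0],[0,0,0,0],[0,0,0,0],[0,0,0,0]]], grip=1.2)

```text
clock: 10.48
tool_pos: [597.4, -119.4, 184.2]
ee_rot: [[-0.004, 1.0, 0.001], [1.0, 0.004, -0.0], [-0.0, 0.001, -1.0]]
ft_force: [-0.8, 0.6, -1.4]
grip_width: 30.8
gripper_force: 0.0
```

drive_tool(deltas=[[[0,0,0,0],[0,0,0,0],[0,0,0,0],[0,0,0,0]]])

```text
clock: 10.82
tool_pos: [594.1, -119.5, 182.9]
ee_rot: [[-0.004, 1.0, -0.007], [1.0, 0.004, -0.0], [-0.0, -0.007, -1.0]]
ft_force: [-5.5, 0.6, 1.8]
grip_width: 21.4
gripper_force: 30.0
```

Gripped. Now I wind up by about 0.18 rad.

drive_tool(deltas=[[[0,0.2,0.34,0],[0,0.17,0.34,0],[0,0.13,0.34,0],[0,0.1,0.34,0],[0,0,0,0]]])

```text
clock: 11.23
tool_pos: [600.7, -119.5, 169.6]
ee_rot: [[-0.004, 1.0, -0.006], [1.0, 0.004, -0.0], [-0.0, -0.006, -1.0]]
ft_force: [-7.1, 0.0, 4.6]
grip_width: 21.3
gripper_force: 30.0
```

drive_tool(deltas=[[[0,0,0,0],[0,0,0,0],[0,0,0,0]]])

```text
clock: 11.48
tool_pos: [600.5, -119.5, 170.0]
ee_rot: [[-0.004, 1.0, -0.006], [1.0, 0.004, -0.0], [-0.0, -0.006, -1.0]]
ft_force: [-6.5, 0.2, 4.6]
grip_width: 21.3
gripper_force: 30.0
```

Run:
```python
from plant import *
import cv2,numpy as np
b=snapshot('side')['image'][150:290,290:430]
cv2.imwrite('pics/w6.png',cv2.resize(b,(560,560)));o=observe();print(o['tool_pos'],o['ft_force'])
```

```text
[ 600.52491235 -119.45952848  169.99930484] [-5.02434927  0.20383657  4.5056588 ]
```

View pics/w6.png

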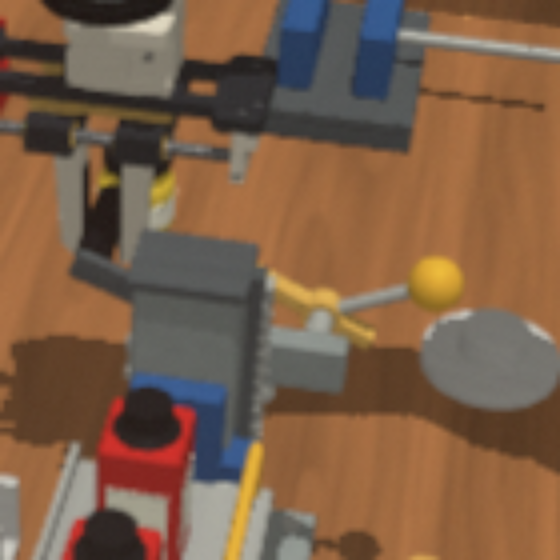

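The pawl is clear: in the crop the pawl arm is tilted up off the wheel, with the ball lower at (437,283). Now I work out the arc back.

Run:
```python
import numpy as np
p=np.radians(68.8-np.arange(0,31)*4.9)
P=np.c_[525.9+80*np.sin(p),141+80*np.cos(p)]
r=np.round(P/10,2);d=np.diff(r,axis=0)
for i in range(0,30,5):print(i,[[0,round(a,2),round(-b,2),0] for a,b in d[i:i+5]],P[i+5].round(1))
```

```text
0 [[0, np.float64(-0.28), np.float64(-0.63), 0], [0, np.float64(-0.32), np.float64(-0.6), 0], [0, np.float64(-0.38), np.float64(-0.57), 0], [0, np.float64(-0.42), np.float64(-0.54), 0], [0, np.float64(-0.47), np.float64(-0.5), 0]] [581.8 198.3]
5 [[0, np.float64(-0.51), np.float64(-0.45), 0], [0, np.float64(-0.55), np.float64(-0.41), 0], [0, np.float64(-0.58), np.float64(-0.37), 0], [0, np.float64(-0.61), np.float64(-0.31), 0], [0, np.float64(-0.63), np.float64(-0.26), 0]] [553.  216.3]
10 [[0, np.float64(-0.65), np.float64(-0.2), 0], [0, np.float64(-0.67), np.float64(-0.15), 0], [0, np.float64(-0.68), np.float64(-0.09), 0], [0, np.float64(-0.68), np.float64(-0.03), 0], [0, np.float64(-0.69), np.float64(0.03), 0]] [519.3 220.7]
15 [[0, np.float64(-0.67), np.float64(0.08), 0], [0, np.float64(-0.67), np.float64(0.14), 0], [0, np.float64(-0.66), np.float64(0.2), 0], [0, np.float64(-0.63), np.float64(0.26), 0], [0, np.float64(-0.61), np.float64(0.31), 0]] [486.9 210.8]
20 [[0, np.float64(-0.59), np.float64(0.36), 0], [0, np.float64(-0.54), np.float64(0.4), 0], [0, np.float64(-0.52), np.float64(0.46), 0], [0, np.float64(-0.47), np.float64(0.49), 0], [0, np.float64(-0.43), np.float64(0.53), 0]] [461.4 188.4]
25 [[0, np.float64(-0.38), np.float64(0.57), 0], [0, np.float64(-0.33), np.float64(0.6), 0], [0, np.float64(-0.28), np.float64(0.63), 0], [0, np.float64(-0.22), np.float64(0.64), 0], [0, np.float64(-0.17), np.float64(0.66), 0]] [447.6 157.4]
```

drive_tool(deltas=[[[0,-0.28,-0.63,0],[0,-0.32,-0.6,0],[0,-0.38,-0.57,0],[0,-0.42,-0.54,0],[0,-0.47,-0.5,0]]])

```text
clock: 11.95
tool_pos: [581.6, -119.5, 198.4]
ee_rot: [[-0.004, 1.0, -0.006], [1.0, 0.004, -0.0], [-0.0, -0.006, -1.0]]
ft_force: [-6.3, 0.2, 1.3]
grip_width: 21.4
gripper_force: 30.0
```

drive_tool(deltas=[[[0,-0.51,-0.45,0],[0,-0.55,-0.41,0],[0,-0.58,-0.37,0],[0,-0.61,-0.31,0],[0,-0.63,-0.26,0]]])

```text
clock: 12.37
tool_pos: [552.7, -119.6, 216.2]
ee_rot: [[-0.004, 1.0, -0.006], [1.0, 0.004, -0.0], [-0.0, -0.006, -1.0]]
ft_force: [-4.7, 0.1, 0.7]
grip_width: 21.0
gripper_force: 30.0
```

Tracking is exact and the forces are small.

drive_tool(deltas=[[[0,-0.65,-0.2,0],[0,-0.67,-0.15,0],[0,-0.68,-0.09,0],[0,-0.68,-0.03,0],[0,-0.69,0.03,0]]])

```text
clock: 12.78
tool_pos: [518.8, -119.8, 220.4]
ee_rot: [[-0.004, 1.0, -0.006], [1.0, 0.004, -0.0], [-0.0, -0.006, -1.0]]
ft_force: [-6.3, 0.6, -0.1]
grip_width: 21.2
gripper_force: 30.0
```

drive_tool(deltas=[[[0,-0.67,0.08,0],[0,-0.67,0.14,0],[0,-0.66,0.2,0],[0,-0.63,0.26,0],[0,-0.61,0.31,0]]])

```text
clock: 13.2
tool_pos: [485.5, -119.9, 209.8]
ee_rot: [[-0.004, 1.0, -0.008], [1.0, 0.004, 0.0], [0.0, -0.008, -1.0]]
ft_force: [-5.6, -0.0, -3.7]
grip_width: 21.3
gripper_force: 30.0
```

drive_tool(deltas=[[[0,-0.59,0.36,0],[0,-0.54,0.4,0],[0,-0.52,0.46,0],[0,-0.47,0.49,0],[0,-0.43,0.53,0]]])

```text
clock: 13.62
tool_pos: [460.9, -120.0, 187.2]
ee_rot: [[-0.004, 1.0, -0.006], [1.0, 0.004, 0.0], [0.0, -0.006, -1.0]]
ft_force: [-4.1, 0.4, -4.7]
grip_width: 21.0
gripper_force: 30.0
```

drive_tool(deltas=[[[0,-0.38,0.57,0],[0,-0.33,0.6,0],[0,-0.25,0.5,0],[0,-0.17,0.45,0],[0,-0.1,0.3,0]]])

```text
clock: 14.03
tool_pos: [449.3, -120.0, 162.9]
ee_rot: [[-0.004, 1.0, -0.005], [1.0, 0.004, 0.001], [0.001, -0.005, -1.0]]
ft_force: [-5.3, 0.3, -6.6]
grip_width: 21.4
gripper_force: 30.0
```

drive_tool(deltas=[[[0,-0.06,0.25,0],[0,-0.05,0.2,0],[0,0,0,0]]])

```text
clock: 14.28
tool_pos: [448.4, -120.1, 159.5]
ee_rot: [[-0.004, 1.0, -0.005], [1.0, 0.004, -0.0], [-0.0, -0.005, -1.0]]
ft_force: [-8.0, -0.0, -0.7]
grip_width: 21.2
gripper_force: 30.0
```

drive_tool(deltas=[[[0,-0.04,0.2,0],[0,-0.04,0.2,0],[0,0,0,0],[0,0,0,0]]])

```text
clock: 14.62
tool_pos: [448.6, -120.2, 158.7]
ee_rot: [[-0.004, 1.0, -0.002], [1.0, 0.004, -0.003], [-0.003, -0.002, -1.0]]
ft_force: [-12.8, 0.7, 22.4]
grip_width: 21.2
gripper_force: 30.0
```

The platform is on its stop. I ease off, open and rise.

drive_tool(deltas=[[[0,0.08,-0.35,0],[0,0,0,0]]])

```text
clock: 14.78
tool_pos: [448.4, -120.1, 159.5]
ee_rot: [[-0.003, 1.0, -0.004], [1.0, 0.003, -0.001], [-0.001, -0.004, -1.0]]
ft_force: [-7.0, 0.4, 0.5]
grip_width: 21.4
gripper_force: 30.0
```

drive_tool(deltas=[[[0,0,0,0],[0,0,0,0],[0,0,0,0],[0,0,0,0],[0,0,0,0]]], grip=5.5)

```text
clock: 15.2
tool_pos: [452.7, -120.1, 160.1]
ee_rot: [[-0.004, 1.0, 0.004], [1.0, 0.004, -0.0], [-0.0, 0.004, -1.0]]
ft_force: [-0.4, 0.0, 0.2]
grip_width: 49.9
gripper_force: 0.0
```

drive_tool(deltas=[[[0,0,-1.5,0],[0,0,-3,0],[0,0,-4,0],[0,0,-4,0],[0,0,-4,0]]])

```text
clock: 15.62
tool_pos: [451.2, -119.9, 326.7]
ee_rot: [[-0.004, 1.0, 0.002], [1.0, 0.004, 0.0], [0.0, 0.002, -1.0]]
ft_force: [0.9, 0.2, -0.3]
grip_width: 54.8
gripper_force: 0.0
```

drive_tool(deltas=[[[-4,0,0,0],[-4,0,0,0],[-4,0,0,0],[0,0,0,0],[0,0,0,0]]])

```text
clock: 16.03
tool_pos: [451.1, -243.1, 324.0]
ee_rot: [[0.002, 1.0, 0.001], [1.0, -0.002, -0.0], [-0.0, 0.001, -1.0]]
ft_force: [1.3, 1.4, -0.1]
grip_width: 55.2
gripper_force: 0.0
```

Run:
```python
from plant import *
import cv2,numpy as np
a=snapshot('scene')['image'][140:340,220:520];b=snapshot('side')['image'][150:440,230:450]
c=np.hstack([cv2.resize(a,(420,280)),np.zeros((280,0,3),np.uint8)]);c=np.vstack([c,np.zeros((220,420,3),np.uint8)])
cv2.imwrite('pics/w7.png',np.hstack([c,cv2.resize(b,(379,500))]));o=observe();print(o['tool_pos'],o['grip_width'])
```

```text
[ 451.78542982 -239.0910115   324.51231847] 55.15460739501805
```

View pics/w7.png

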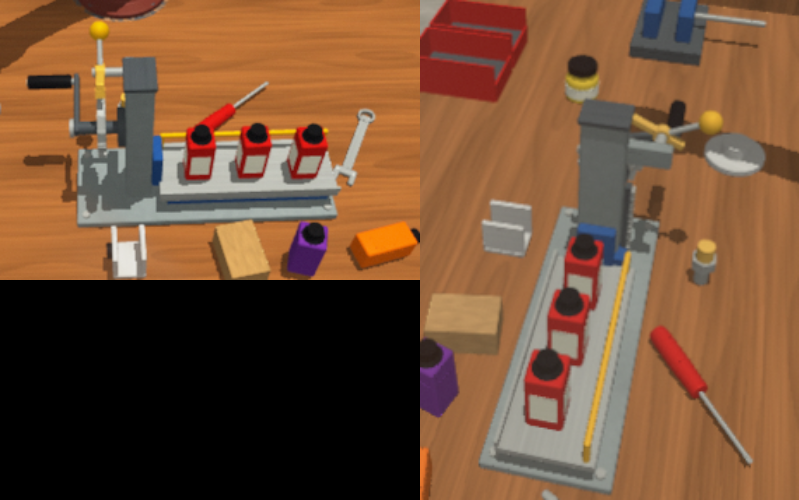

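The platform is down, all three cans stand, the pawl is clear and the robot touches nothing.

```bash
python3 -c "from plant import *;print(close_job())"
```

```text
the job is handed in; nothing more can be done
None
```

The job is handed in at about 16 s of the 67 s allowed; the last pictures show the toppled canister upright in its gap, the ball thrown over with the pawl clear, the platform fully down with all three canisters standing, and nothing else visibly moved; the hand-in returned no verdict.

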